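# Find and mark the tight spot of a games turntable

### The job

The games turntable drags at one place as it goes round. Turn it slowly by its knob, never forcing the knob off its circle, feel for the tight spot and leave the turntable stopped with the knob at the middle of that spot; then stand the wooden rook upright on the fixed ledge straight outward from the knob to mark it, and let go. Leave everything else where it is.

Things in the scene. Friction and masses are not known exactly. Their poses are not given: they have to be found in the camera images.
- turntable: The turning aluminium disc, 148 mm across, 10 mm thick, its top 28 mm above the shelf, with a hub cap 24 mm across and 6 mm proud. Origin: on the vertical turning axis at shelf height (z = 0). Its x axis points from the axis out to the knob and turns with the disc; z is up (anticlockwise from above is positive). It has no end stops, stays where it is left, and its free drag is about 1 N at the knob.
- knob_center (a point): Centre of the knob: an upright round dark wooden peg, 22 mm across and 42 mm tall (32 to 74 mm above the shelf), on the disc 56 mm from the turning axis. This point is half-way up, 53 mm above the shelf. The peg spins freely on its own pin, so a hand holding it need not turn. Its pin gives 1 mm for each 3 N towards or away from the axis; over 6 mm strains it.
- bearing: Fixed bearing ring under the disc, 136 mm across, unseen; origin on the axis, 14 mm above the shelf. The disc rubs on it at one tight spot: drag at the knob rises to 10 to 22 N while turning (less in a pause), alike either way round, over some 11 mm of knob travel each side of the spot's middle. The knob meets it somewhere between 0.5 and 3.7 rad anticlockwise of where the knob starts; it cannot be seen.
- ledge_level (a point): Centre, on the turning axis, of the ledge: the bare top of the fixed round wooden plinth (248 mm across) that carries the disc. The ledge is a flat ring round the disc, 14 mm above the shelf, reaching from 74 to 124 mm from the axis (middle line at 99 mm). It does not turn.
- rook_center (a point): Centre of the loose wooden rook, half-way up, 38 mm above its foot. The rook is 76 mm tall with a foot 32 mm across, a straight round stem 20 mm across from 13 to 58 mm up, and a notched flat head 26 mm across. About 55 g. It starts upright on the shelf.
- pawn: A wooden pawn, 43 mm tall, foot 26 mm across, round head: not the rook; leave alone. Origin under its foot.
- dice_cup: Dark silicone dice cup, open upward, 76 mm across, 95 mm tall; leave alone. Origin under its centre.
- ramekin: Glass ramekin, 80 mm across, 45 mm tall; leave alone. Origin under its centre.
- trays: Stack of three nested red trays, 180 x 240 x 68 mm; leave alone. Origin under its centre.
- case_lid_handle (a point): Handle of the lid of the shut aluminium case (180 x 280 mm, about 90 mm tall, handle above it); leave shut.
- lamp_switch_tip (a point): Tip of the toggle switch on the black lamp base (130 x 100 x 30 mm; lamp 215 mm tall); leave alone.
There are look-alikes about, which are no part of the job. What is shaped like the part that bears rook_center but pink or purple is not meant.

How it is judged:
On the way:
1. the turntable is stopped on its tight spot and let go, the rook not yet moved (contact force between turntable and bearing above 5 N and angular speed of turntable below 0.05 rad/s and contact force between the fingers and turntable below 0.3 N and distance of rook_center from where it was at the start of the episode below 0.02 m), for 0.2 s.
At the end, for the whole second after the job is handed in: Turntable at rest on its tight spot (disc pressed on the bearing with over 5 N: knob within about 10 mm of the middle); rook upright (0.1 rad), released and still on the ledge, its centre 89 to 109 mm from the turning axis and within 12 mm of the line from axis through knob (contact force between turntable and bearing above 5 N and angular speed of turntable below 0.05 rad/s and x of rook_center in the frame of turntable between 0.089 and 0.109 m and y of rook_center in the frame of turntable between -0.012 and 0.012 m and z of rook_center in the frame of turntable between 0.049 and 0.055 m and angle between rook_center's own z axis and vertical below 0.1 rad); the robot touches nothing.
It fails at once if the turntable is spun faster than 3 rad/s (angular speed of turntable above 3 rad/s).
It fails at once if the knob is forced off its circle: its pin strained by more than 6 mm (about 18 N) towards or away from the axis (x of knob_center in the frame of turntable below 0.05 m or x of knob_center in the frame of turntable above 0.062 m).
It fails at once if a bystander is moved by more than 15 mm (distance of any of pawn, dice_cup, ramekin, trays, case_lid_handle, lamp_switch_tip from where it was at the start of the episode above 0.015 m).
It also fails if it takes over 70 s, if anything falls off the work surface, if the arm or the gripper's body presses on something with over 40 N, if the wrist force passes 120 N, or if a joint passes its speed limit or range.

### The arm

A 6-joint arm with a two-finger parallel gripper is mounted at the origin on the work surface. World frame = base frame: x ahead of the robot, y to its left, z up, the work surface at z = 0. Lengths are in m, angles in rad, forces in N, time in s.
With the tool pointing down it reaches from about 0.375 to 0.9 m from the base axis. Payload 3.1 kg.
Tool frame: the origin (TCP) lies midway between the tips of the shut fingers; the grasp point (between the pads) lies manip.grip_depth behind it (manip.grip_depth is the distance from the TCP to the grasp point, in m); z points along the fingers, y is the direction in which the jaws open and shut (so a half turn about z gives the same grasp; the last joint's range is limited). The gripper opens to 85 mm and grips with 20 to 120 N. Pads are 22 mm wide; open, the fingers measure 114 mm over their backs; the gripper's body (76 mm by 85 mm) begins 54 mm behind the grasp point. The pads swing forward as they close: fully open they stand 13 mm farther back than shut.
Start: joints at [-1.405, 0.527, 1.433, -0, 1.181, -0.178], TCP at [0.211, -0.588, 0.231] pointing down, gripper open.
Joint ranges: [-3.08, 3.08], [-0.75, 2.2], [0.22, 2.44], [-1.43, 4.57], [0, 2.65], [-2.85, 2.85]. Speed limits (rad/s): [2.79, 2.79, 3.14, 3.14, 3.14, 3.14].

### API

Orientations are given as a unit quaternion [x, y, z, w].
In Python, from station import manip, vision gives the robot as it stands.
- The arm moves only by the shell command python3 -m crank 'ROWS' [FORCE]. ROWS is JSON, a list of rows, each an object with "grip": the closure, from 0 (fully open) to 1 (shut); "offset": the shift along the tool's x, y, z in mm, a list of three; "angular": the turn, a rotation vector about the tool's x, y, z in degrees, a list of three. A call has 1 to 10 rows; each row is the pose to reach, as a shift and turn from the pose commanded when the call began, along the tool's axes at that moment; what a row does not reach only later rows make up. A row lasts 1/10 s, in which the tool goes at most 50 mm and 8.59 degrees, less where a joint would pass 70% of its speed; a pose out of reach is approached as far as the arm can. A call with a gripper value outside its range is refused whole. The fingers move at their own pace and stop on an object; FORCE is the grip in N (left out, the last holds). Time passes only in rows, so rows that repeat a pose let the fingers close. It gives the time, the measured TCP pose, the force and the opening at its end, in the units of the state.
- manip.sense(): the state, without advancing time (a new reading comes with each control period).
- vision.snapshot(name): name is "side" or "top" or "wrist"; returns a dict with "pixels" (480x640x3 uint8, red, green, blue), "intrinsics" (3x3 intrinsics, pixels), "R" (3x3) and "t" (3): a world point X has camera coordinates R X + t. Camera axes: x right, y down, z forward; pixel columns grow to the right and rows downward; lengths in m; the calibration is good to about 2 mm. A picture is of the moment at which its call begins. There is no depth.
- manip.sign_off(): hands the job in, once; it reports no verdict.
The state is a dict: "t": time; "q": joint angles; "qd": joint speeds; "tau": joint torques, N m; "tcp_pos": TCP position; "tool_rot": TCP orientation; "force": force on the tool from outside, world axes, zero at the start; "ft_torque": the same for the moment, N m; "finger_gap": opening from 0.0 (shut) to 1.0 (fully open).
Only numpy, scipy, OpenCV 4.12 (cv2) and the standard library are available. Lean on these libraries where they do the work, as an engineer would, in place of code of your own. Each camera call takes 0.05 s, during which the arm holds its last target.

## Working session

There is one attempt and no reset: what is moved stays moved. The work goes in short steps, Python scripts to look and compute and a shell command to move; the robot and the scene stay as the last step left them, time stands still between calls to the robot, and variables do not carry over. Pictures are saved under pics/ and viewed, and the job is handed in when it is done.

```bash
ls; mkdir -p pics; python3 - <<'E'
from station import manip, vision
import cv2
s=manip.sense()
print({k:s[k] for k in ('t','tcp_pos','tool_rot','force','finger_gap')},manip.grip_depth)
for n in("top","side","wrist"):
    d=vision.snapshot(n); cv2.imwrite(f"pics/{n}0.png",d["pixels"][:,:,::-1]); print(n,d["intrinsics"],d["R"],d["t"])
E
```

```text
pics
{'t': 0.0, 'tcp_pos': array([ 0.21116001, -0.58747453,  0.23032187]), 'tool_rot': array([ 9.85177077e-01,  1.71536911e-01,  2.40999262e-05, -1.10233034e-03]), 'force': array([-0.07496847, -0.00329163,  0.27876461]), 'finger_gap': 1.0028948016216817} 0.0187
top [[474.98280745   0.         317.63980958]
 [  0.         474.98280745 243.96872479]
 [  0.           0.           1.        ]] [[ 0.02814639 -0.99927785  0.02552556]
 [-0.98854101 -0.03161439 -0.14760489]
 [ 0.14830527 -0.02107852 -0.98871697]] [-0.0454795   0.56727489  1.25317134]
side [[585.39330624   0.         319.1282041 ]
 [  0.         585.39330624 244.76331705]
 [  0.           0.           1.        ]] [[ 0.91020711 -0.41340929  0.02481478]
 [-0.1919269  -0.4741449  -0.85927334]
 [ 0.36699739  0.77735408 -0.51091443]] [-0.51881986  0.17613177  1.18318942]
wrist [[360.7953536    0.         319.73779907]
 [  0.         360.7953536  240.05316691]
 [  0.           0.           1.        ]] [[ 0.33706359 -0.94148025 -0.00175526]
 [-0.8992632  -0.3225002   0.29549842]
 [-0.278772   -0.09802332 -0.95534162]] [-0.62419575 -0.03780675  0.38034062]
```

View pics/top0.png

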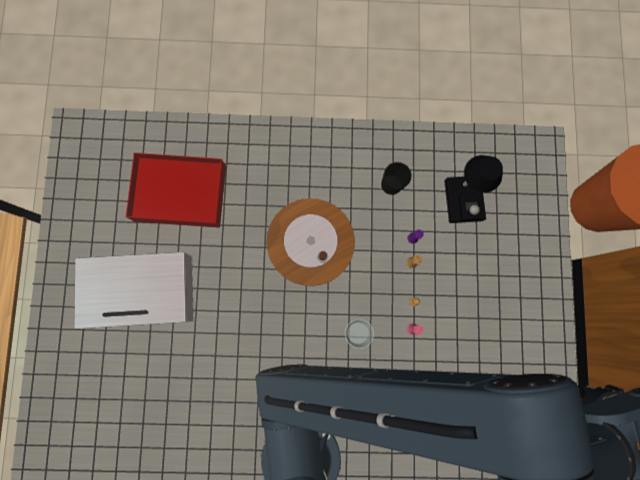

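View pics/side0.png

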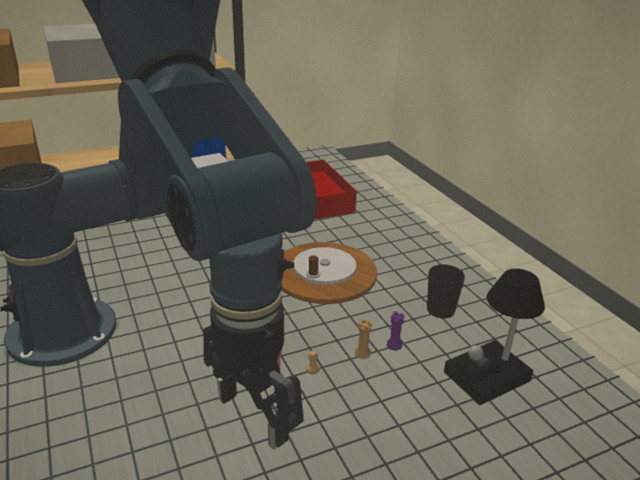

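Top view: turntable hub about (311,240), dark knob (322,256), wooden rook (414,261), pawn (414,301), purple and pink look-alikes above and below them. Next I measure these precisely.

```bash
cat > h.py <<'E'
import numpy as np, cv2
from station import manip, vision
from scipy.spatial.transform import Rotation as Ro
def ray(d,u,v,z):
    K,R,t=d["intrinsics"],np.array(d["R"]),np.array(d["t"])
    c=-R.T@t; w=R.T@np.linalg.inv(K)@np.array([u,v,1.]); return c+w*(z-c[2])/w[2]
def proj(d,X):
    p=d["intrinsics"]@(np.array(d["R"])@np.array(X)+np.array(d["t"])); return p[:2]/p[2]
def save(d,n,u,v,w=80,s=6):
    u=int(u);v=int(v);p=d["pixels"][max(0,v-w//2):v+w//2,max(0,u-w//2):u+w//2,::-1]
    cv2.imwrite(n,cv2.resize(p,None,fx=s,fy=s,interpolation=cv2.INTER_NEAREST))
E
python3 - <<'E'
from h import *
d=vision.snapshot("top"); im=d["pixels"].astype(int)
r,g,b=im[...,0],im[...,1],im[...,2]
roi=np.zeros(im.shape[:2],bool); roi[190:295,260:362]=1
wood=(r-b>40)&(r>100)&roi
cnt=max(cv2.findContours(wood.astype(np.uint8),0,1)[0],key=cv2.contourArea)
e=cv2.fitEllipse(cv2.convexHull(cnt)); print("plinth",e, ray(d,*e[0],0.014))
disc=(r-b<30)&(r>130)&roi
lab=cv2.connectedComponentsWithStats(disc.astype(np.uint8))
# disc comp containing near hub
m=(lab[1]==lab[1][240,295]); c=max(cv2.findContours(m.astype(np.uint8),0,1)[0],key=cv2.contourArea)
e=cv2.fitEllipse(cv2.convexHull(c)); print("disc",e, ray(d,*e[0],0.028))
dark=(r<100)&roi; v,u=np.nonzero(dark); print("knob",len(u),u.mean(),v.mean(),u.min(),u.max(),v.min(),v.max(),ray(d,u.mean(),v.mean(),.06))
save(d,"pics/c_tt.png",312,242,100); save(d,"pics/c_rk.png",414,282,100)
print(ray(d,414,261,.04))
s=vision.snapshot("side"); save(s,"pics/c_rs.png",375,335,100); save(s,"pics/c_ks.png",325,270,110)
E
```

```text
plinth ((310.03082275390625, 241.57662963867188), (87.22956085205078, 88.22789764404297), 93.43590545654297) [ 0.5787554  -0.00760677  0.014     ]
disc ((310.1359558105469, 240.47134399414062), (52.88948059082031, 52.9703369140625), 168.30787658691406) [ 0.57968674 -0.00773309  0.028     ]
knob 671 305.7645305514158 251.20715350223546 260 361 190 294 [0.54513761 0.0032656  0.06      ]
[ 0.53015667 -0.29316127  0.04      ]
```

```bash
python3 - <<'E'
import cv2,numpy as np
a=[cv2.resize(cv2.imread(f"pics/{n}.png"),(400,300 if 0 else 400)) for n in("c_tt","c_rk","c_rs","c_ks")]
cv2.imwrite("pics/m1.png",np.hstack(a[:2])); cv2.imwrite("pics/m2.png",np.hstack(a[2:]))
E
```

```text
(no output)
```

View pics/m1.png

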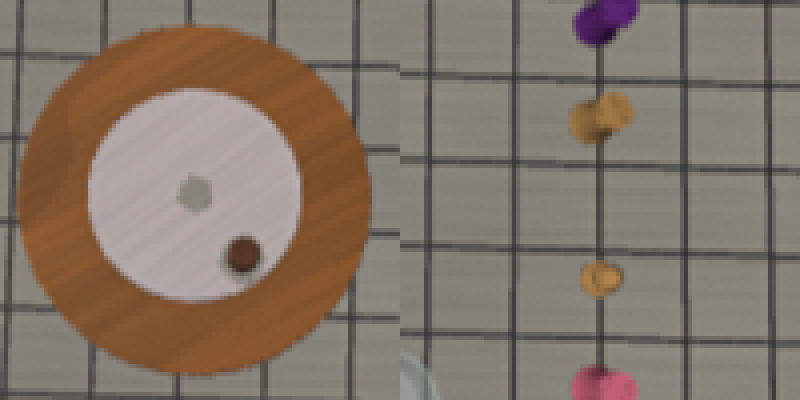

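View pics/m2.png

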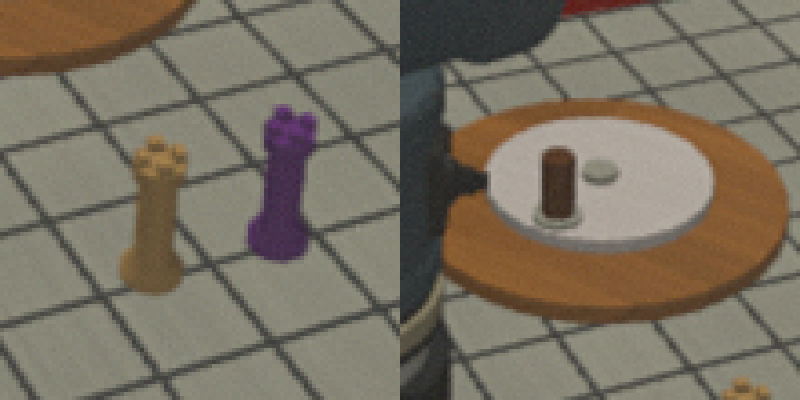

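View pics/wrist0.png

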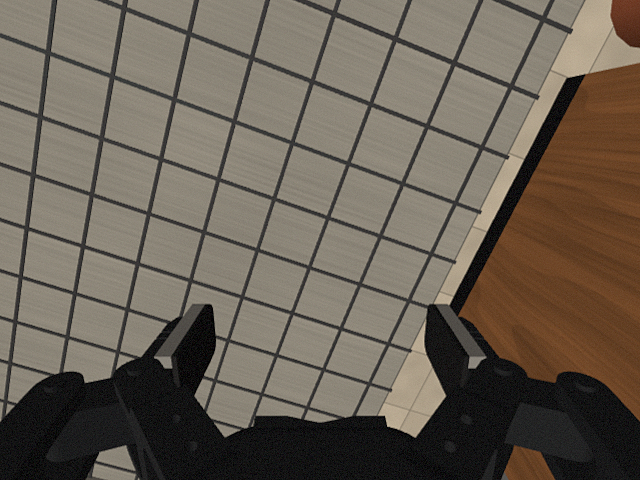

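Rook (crop 600,120) is upright in line with the purple rook and the pawn along x. The knob shows clearly, dark brown, at the lower right of the disc.

```bash
python3 - <<'E'
from h import *
d=vision.snapshot("top")
ax=np.array([.5792,-.0077])
k=ray(d,322.5,255.25,.074)
v=k[:2]-ax; print("knob",k,np.hypot(*v),np.degrees(np.arctan2(v[1],v[0])))
print("hub",ray(d,310.4,240.2,.034))
print("rook head",ray(d,417,259.25,.076),"foot",ray(d,411.5,262,.003))
s=vision.snapshot("side")
# crop origin rs (325,285), ks (270,215), scales 4, 400/110
for n,(x,y),z in(("rookhead",(160,158),.075),("rookfoot",(152,272),.006)):
    print(n,ray(s,325+x/4-.5,285+y/4-.5,z))
f=400/110
print("knobtop",ray(s,270+158/f-.5,215+155/f-.5,.074),"hub",ray(s,270+200/f-.5,215+171/f-.5,.034))
E
```

```text
knob [ 0.53385373 -0.04148783  0.074     ] 0.05654999809189688 -143.30993979347087
hub [ 0.57952261 -0.00840475  0.034     ]
rook head [ 0.53077094 -0.29299841  0.076     ] foot [ 0.53154529 -0.29450882  0.003     ]
rookhead [ 0.52841573 -0.29505716  0.075     ]
rookfoot [ 0.52805444 -0.29686768  0.006     ]
knobtop [ 0.53556281 -0.03787668  0.074     ] hub [ 0.57946468 -0.00759199  0.034     ]
```

```bash
python3 -m crank '[{"grip":0,"offset":[48,-40,0],"angular":[0,0,5]},{"grip":0,"offset":[85,-70,0],"angular":[0,0,10]},{"grip":0,"offset":[122,-100,0],"angular":[0,0,15]},{"grip":0,"offset":[159,-131,0],"angular":[0,0,19.75]},{"grip":0,"offset":[196,-162,0],"angular":[0,0,19.75]},{"grip":0,"offset":[233,-193,0],"angular":[0,0,19.75]},{"grip":0,"offset":[270,-224,0],"angular":[0,0,19.75]},{"grip":0,"offset":[307,-255,0],"angular":[0,0,19.75]},{"grip":0,"offset":[345,-286,0],"angular":[0,0,19.75]},{"grip":0,"offset":[380,-316,0],"angular":[0,0,19.75]}]' 60; python3 -c "
from h import *
s=manip.sense();print(Ro.from_quat(s['tool_rot']).as_matrix())"
```

```text
t: 1.35
tcp_pos: [0.4631, -0.1605, 0.2316]
tool_rot: [1.0, 0.0, 0.0, 0.0]
force: [0.5, -0.1, -0.4]
finger_gap: 0.998
[[ 9.99999558e-01  2.89673819e-04  8.94779487e-04]
 [ 2.90062590e-04 -9.99999864e-01 -4.34388959e-04]
 [ 8.94653534e-04  4.34648309e-04 -9.99999505e-01]]
```

```bash
python3 -m crank '[{"grip":0,"offset":[24,-40,20],"angular":[0,0,0]},{"grip":0,"offset":[48,-80,40],"angular":[0,0,0]},{"grip":0,"offset":[71,-119.5,60],"angular":[0,0,0]},{"grip":0,"offset":[71,-119.5,72],"angular":[0,0,0]},{"grip":0,"offset":[71,-119.5,72],"angular":[0,0,0]},{"grip":0,"offset":[71,-119.5,72],"angular":[0,0,0]}]'
python3 - <<'E'
from h import *
for n in("wrist","side","top"):
    d=vision.snapshot(n); cv2.imwrite(f"pics/{n}1.png",d["pixels"][:,:,::-1])
    np.save(f"cal_{n}",d["R"])
    print(n,"pred knob top",proj(d,[.5343,-.0405,.074]),"hub",proj(d,[.5793,-.0078,.034]))
E
```

```text
t: 1.95
tcp_pos: [0.5327, -0.0436, 0.1594]
tool_rot: [1.0, -0.0, -0.0, 0.0]
force: [1.1, -0.1, -0.2]
finger_gap: 0.998
wrist pred knob top [314.65974841 244.75902646] hub [270.48671594 169.68512082]
side pred knob top [312.90918963 257.8127556 ] hub [324.47361235 261.58326505]
top pred knob top [322.13247356 255.07153109] hub [310.17761946 240.27296825]
```

View pics/wrist1.png

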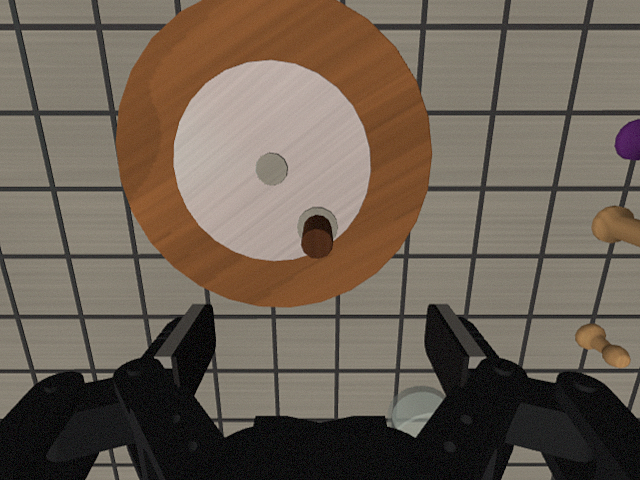

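View pics/side1.png

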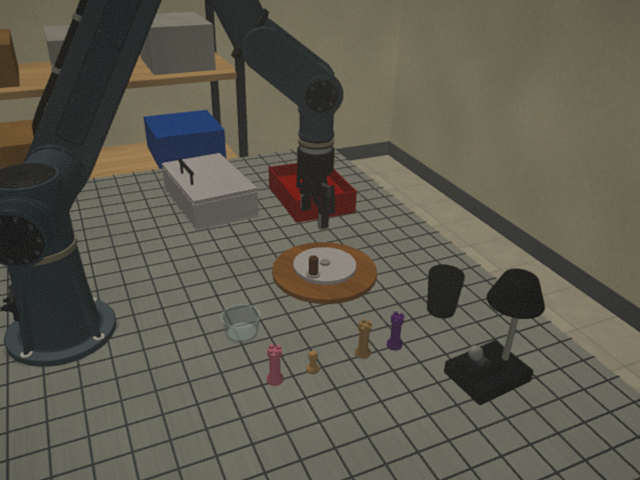

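Wrist view: knob top at about (317,243), hub (272,169), jaws open on either side below the knob. I'll refine the positions from this frame.

```bash
python3 - <<'E'
from h import *
d=vision.snapshot("wrist"); im=d["pixels"].astype(int); r,g,b=im[...,0],im[...,1],im[...,2]
def fit(m,x,y):
    l=cv2.connectedComponents(m.astype(np.uint8))[1]; m=(l==l[y,x])&(l[y,x]>0)
    c=max(cv2.findContours(m.astype(np.uint8),0,1)[0],key=cv2.contourArea); return cv2.fitEllipse(cv2.convexHull(c))
e=fit((r-b<35)&(r>135),250,200); print("disc",e,ray(d,*e[0],.028))
e=fit((r-b>40)&(r>80),140,150); print("plinth",e,ray(d,*e[0],.014))
print("hub",ray(d,272,169,.034),"knob",ray(d,317.5,243.3,.074))
save(d,"pics/kw.png",317,230,80)
u=[600+40*0]
print("rook foot",ray(d,615,224,.004))
E
```

```text
disc ((270.48870849609375, 161.33680725097656), (193.44100952148438, 201.67318725585938), 146.9998321533203) [ 0.58562962 -0.00807879  0.028     ]
plinth ((272.4090881347656, 146.96006774902344), (310.9632873535156, 324.7274475097656), 150.10647583007812) [ 0.5954109  -0.00818099  0.014     ]
hub [ 0.58059458 -0.00975138  0.034     ] knob [ 0.53577037 -0.04324155  0.074     ]
rook foot [ 0.52999529 -0.29784253  0.004     ]
```

View pics/kw.png

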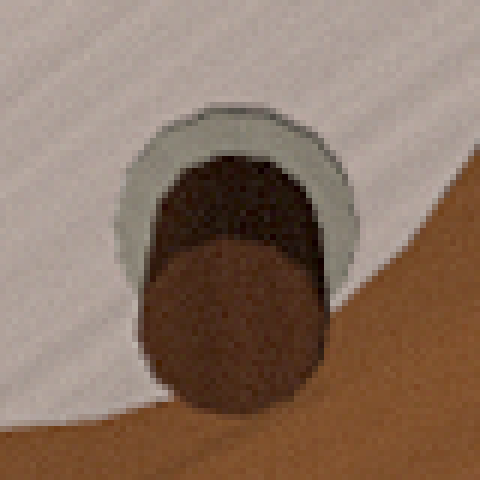

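```bash
python3 -c "
from h import *
s=manip.sense();print(s['tcp_pos'],s['force'])"; ls .
```

```text
[ 0.53323246 -0.04435369  0.1602979 ] [ 0.03309599 -0.52843912 -0.42162929]
cal_side.npy
cal_top.npy
cal_wrist.npy
h.py
pics
```

```bash
python3 -m crank '[{"grip":0,"offset":[1.3,-3,30],"angular":[0,0,0]},{"grip":0,"offset":[1.3,-3,60],"angular":[0,0,0]},{"grip":0,"offset":[1.3,-3,80],"angular":[0,0,0]},{"grip":0,"offset":[1.3,-3,100],"angular":[0,0,0]},{"grip":0.3,"offset":[1.3,-3,118],"angular":[0,0,0]},{"grip":0.5,"offset":[1.3,-3,118],"angular":[0,0,0]},{"grip":0.5,"offset":[1.3,-3,118],"angular":[0,0,0]}]'
python3 - <<'E'
from h import *
s=manip.sense();print(s['tcp_pos'],s['force'])
d=vision.snapshot("wrist"); cv2.imwrite("pics/wrist2.png",d["pixels"][:,:,::-1])
E
```

```text
t: 2.85
tcp_pos: [0.5346, -0.0406, 0.0418]
tool_rot: [1.0, -0.001, 0.0, 0.0]
force: [0.9, -0.2, -0.1]
finger_gap: 0.517
[ 0.53461274 -0.04061336  0.04182658] [ 0.86349588 -0.22598605 -0.13387071]
```

View pics/wrist2.png

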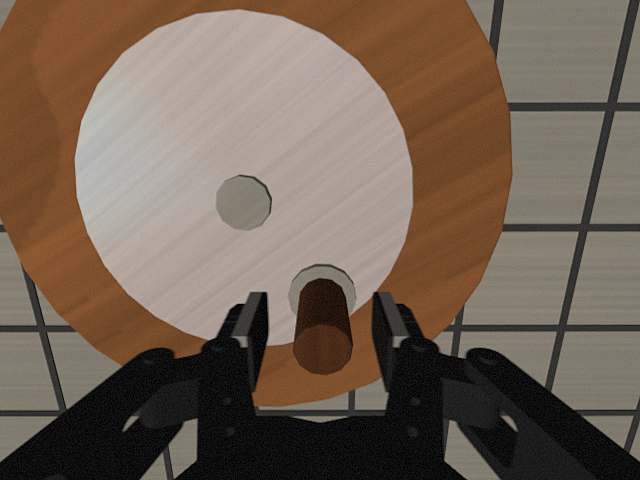

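The knob (323,350) lies between the pads (268 and 372), about 1 mm off centre. Closing.

```bash
python3 -m crank '[{"grip":0.7,"offset":[0,0.5,0],"angular":[0,0,0]},{"grip":0.9,"offset":[0,0.5,0],"angular":[0,0,0]},{"grip":1,"offset":[0,0.5,0],"angular":[0,0,0]},{"grip":1,"offset":[0,0.5,0],"angular":[0,0,0]},{"grip":1,"offset":[0,0.5,0],"angular":[0,0,0]}]' 45
python3 - <<'E'
from h import *
s=manip.sense();print(s['tcp_pos'],s['force'],s["ft_torque"])
d=vision.snapshot("wrist"); cv2.imwrite("pics/wrist3.png",d["pixels"][:,:,::-1])
d=vision.snapshot("top"); save(d,"pics/t3.png",312,242,100)
E
```

```text
t: 3.4
tcp_pos: [0.5352, -0.0408, 0.0426]
tool_rot: [1.0, 0.0, 0.001, 0.001]
force: [-1.4, -1.5, 6.6]
finger_gap: 0.243
[ 0.53517326 -0.04084735  0.04262282] [-1.40953536 -1.5210336   6.62891165] [-0.27714535  0.20613287  0.01321474]
```

View pics/wrist3.png

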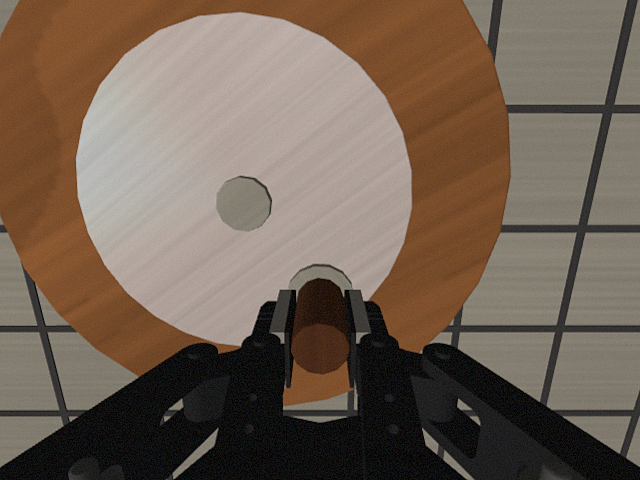

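```bash
cat >> h.py <<'E'
C=np.array([.5797,-.0083])
def seg(a0,a1,n=3,r=.056,C=C):
    p=lambda a:C+r*np.array([np.cos(np.radians(a)),np.sin(np.radians(a))])
    return [tuple(np.round((p(a0+(a1-a0)*i/n)-p(a0))*[1000,-1000],1)) for i in range(1,n+1)]
def rep(C=C):
    s=manip.sense(); v=s['tcp_pos'][:2]-C; a=np.arctan2(v[1],v[0]); e=np.array([np.cos(a),np.sin(a)]); f=s['force'][:2]
    print("t%.2f ang %.1f r %.1fmm Frad(out on tool) %.1f Ftan %.1f Fz %.1f"%(s['t'],np.degrees(a),1000*np.hypot(*v),f@e,f@[-e[1],e[0]],s['force'][2]), np.round(s['tcp_pos'],4))
E
python3 - <<'E'
from h import *
rep()
print(seg(-144,-130)); 
for a in range(-130,80,10): print(a,seg(a,a+10))
E
```

```text
t3.50 ang -143.8 r 55.2mm Frad(out on tool) 3.0 Ftan 1.4 Fz 5.9 [ 0.5352 -0.0408  0.0426]
[(np.float64(2.8), np.float64(3.6)), (np.float64(5.9), np.float64(6.9)), (np.float64(9.3), np.float64(10.0))]
-130 [(np.float64(2.6), np.float64(2.0)), (np.float64(5.2), np.float64(3.9)), (np.float64(8.0), np.float64(5.6))]
-120 [(np.float64(2.9), np.float64(1.5)), (np.float64(5.8), np.float64(2.9)), (np.float64(8.8), np.float64(4.1))]
-110 [(np.float64(3.1), np.float64(1.0)), (np.float64(6.2), np.float64(1.9)), (np.float64(9.4), np.float64(2.5))]
-100 [(np.float64(3.2), np.float64(0.5)), (np.float64(6.5), np.float64(0.8)), (np.float64(9.7), np.float64(0.9))]
-90 [(np.float64(3.3), np.float64(-0.1)), (np.float64(6.5), np.float64(-0.4)), (np.float64(9.7), np.float64(-0.9))]
-80 [(np.float64(3.2), np.float64(-0.7)), (np.float64(6.3), np.float64(-1.5)), (np.float64(9.4), np.float64(-2.5))]
-70 [(np.float64(3.0), np.float64(-1.2)), (np.float64(6.0), np.float64(-2.6)), (np.float64(8.8), np.float64(-4.1))]
-60 [(np.float64(2.8), np.float64(-1.7)), (np.float64(5.4), np.float64(-3.6)), (np.float64(8.0),
[... 842 characters left out ...]
.float64(-1.2), np.float64(-3.0)), (np.float64(-2.6), np.float64(-6.0)), (np.float64(-4.1), np.float64(-8.8))]
30 [(np.float64(-1.7), np.float64(-2.8)), (np.float64(-3.6), np.float64(-5.4)), (np.float64(-5.6), np.float64(-8.0))]
40 [(np.float64(-2.2), np.float64(-2.4)), (np.float64(-4.5), np.float64(-4.7)), (np.float64(-6.9), np.float64(-6.9))]
50 [(np.float64(-2.6), np.float64(-2.0)), (np.float64(-5.2), np.float64(-3.9)), (np.float64(-8.0), np.float64(-5.6))]
60 [(np.float64(-2.9), np.float64(-1.5)), (np.float64(-5.8), np.float64(-2.9)), (np.float64(-8.8), np.float64(-4.1))]
70 [(np.float64(-3.1), np.float64(-1.0)), (np.float64(-6.2), np.float64(-1.9)), (np.float64(-9.4), np.float64(-2.5))]
```

```bash
python3 -m crank '[{"grip":1,"offset":[1.7,3,0],"angular":[0,0,0]},{"grip":1,"offset":[4,6,0],"angular":[0,0,0]},{"grip":1,"offset":[6.4,8.7,0],"angular":[0,0,0]},{"grip":1,"offset":[8.8,10.6,0],"angular":[0,0,0]}]' >/dev/null; python3 -c "
from h import *
rep()"
```

```text
t3.90 ang -130.0 r 55.7mm Frad(out on tool) 0.6 Ftan -0.7 Fz 6.8 [ 0.5439 -0.0509  0.0426]
```

```bash
python3 -m crank '[{"grip":1,"offset":[2.6,2,0],"angular":[0,0,0]},{"grip":1,"offset":[5.2,3.9,0],"angular":[0,0,0]},{"grip":1,"offset":[8,5.6,0],"angular":[0,0,0]}]' >/dev/null; python3 -c "
from h import *
rep()"
```

```text
t4.20 ang -120.1 r 55.7mm Frad(out on tool) 0.1 Ftan -2.0 Fz 7.0 [ 0.5517 -0.0565  0.0426]
```

Tracks very well with little radial load. Continuing.

```bash
python3 -m crank '[{"grip":1,"offset":[2.9,1.5,0],"angular":[0,0,0]},{"grip":1,"offset":[5.8,2.9,0],"angular":[0,0,0]},{"grip":1,"offset":[8.8,4.1,0],"angular":[0,0,0]}]' >/dev/null; python3 -c "
from h import *
rep()"
```

```text
t4.50 ang -110.2 r 55.7mm Frad(out on tool) -0.0 Ftan -0.7 Fz 6.9 [ 0.5605 -0.0606  0.0426]
```

```bash
python3 -m crank '[{"grip":1,"offset":[3.1,1,0],"angular":[0,0,0]},{"grip":1,"offset":[6.2,1.9,0],"angular":[0,0,0]},{"grip":1,"offset":[9.4,2.5,0],"angular":[0,0,0]}]' >/dev/null; python3 -c "
from h import *
rep()"
```

```text
t4.80 ang -100.1 r 55.6mm Frad(out on tool) -0.4 Ftan -2.3 Fz 6.3 [ 0.5699 -0.0631  0.0426]
```

```bash
python3 -m crank '[{"grip":1,"offset":[3.2,0.5,0],"angular":[0,0,0]},{"grip":1,"offset":[6.5,0.8,0],"angular":[0,0,0]},{"grip":1,"offset":[9.7,0.9,0],"angular":[0,0,0]}]' >/dev/null; python3 -c "
from h import *
rep()"
```

```text
t5.10 ang -90.0 r 55.7mm Frad(out on tool) 0.1 Ftan -0.3 Fz 6.9 [ 0.5797 -0.064   0.0426]
```

```bash
python3 -m crank '[{"grip":1,"offset":[3.3,-0.1,0],"angular":[0,0,0]},{"grip":1,"offset":[6.5,-0.4,0],"angular":[0,0,0]},{"grip":1,"offset":[9.7,-0.9,0],"angular":[0,0,0]}]' >/dev/null; python3 -c "
from h import *
rep()"
```

```text
t5.40 ang -80.0 r 55.7mm Frad(out on tool) -0.0 Ftan -1.1 Fz 6.5 [ 0.5893 -0.0631  0.0426]
```

```bash
python3 -m crank '[{"grip":1,"offset":[3.2,-0.7,0],"angular":[0,0,0]},{"grip":1,"offset":[6.3,-1.5,0],"angular":[0,0,0]},{"grip":1,"offset":[9.4,-2.5,0],"angular":[0,0,0]}]' >/dev/null; python3 -c "
from h import *
rep()"
```

```text
t5.70 ang -70.0 r 55.7mm Frad(out on tool) 0.3 Ftan -0.6 Fz 6.6 [ 0.5987 -0.0606  0.0426]
```

```bash
python3 -m crank '[{"grip":1,"offset":[3,-1.2,0],"angular":[0,0,0]},{"grip":1,"offset":[6,-2.6,0],"angular":[0,0,0]},{"grip":1,"offset":[8.8,-4.1,0],"angular":[0,0,0]}]' >/dev/null; python3 -c "
from h import *
rep()"
```

```text
t6.00 ang -60.0 r 55.7mm Frad(out on tool) -0.6 Ftan -0.9 Fz 6.4 [ 0.6075 -0.0565  0.0426]
```

```bash
python3 -m crank '[{"grip":1,"offset":[2.8,-1.7,0],"angular":[0,0,0]},{"grip":1,"offset":[5.4,-3.6,0],"angular":[0,0,0]},{"grip":1,"offset":[8,-5.6,0],"angular":[0,0,0]}]' >/dev/null; python3 -c "
from h import *
rep()"
```

```text
t6.30 ang -50.0 r 55.8mm Frad(out on tool) -0.6 Ftan -0.7 Fz 5.9 [ 0.6156 -0.051   0.0426]
```

```bash
python3 -m crank '[{"grip":1,"offset":[2.4,-2.2,0],"angular":[0,0,0]},{"grip":1,"offset":[4.7,-4.5,0],"angular":[0,0,0]},{"grip":1,"offset":[6.9,-6.9,0],"angular":[0,0,0]}]' >/dev/null; python3 -c "
from h import *
rep()"
```

```text
t6.60 ang -39.9 r 55.8mm Frad(out on tool) 0.4 Ftan -1.3 Fz 5.1 [ 0.6225 -0.0441  0.0427]
```

```bash
python3 -m crank '[{"grip":1,"offset":[2,-2.6,0],"angular":[0,0,0]},{"grip":1,"offset":[3.9,-5.2,0],"angular":[0,0,0]},{"grip":1,"offset":[5.6,-8,0],"angular":[0,0,0]}]' >/dev/null; python3 -c "
from h import *
rep()"
```

```text
t6.90 ang -29.9 r 55.9mm Frad(out on tool) -0.1 Ftan -0.5 Fz 4.4 [ 0.6282 -0.0362  0.0427]
```

```bash
python3 -m crank '[{"grip":1,"offset":[1.5,-2.9,0],"angular":[0,0,0]},{"grip":1,"offset":[2.9,-5.8,0],"angular":[0,0,0]},{"grip":1,"offset":[4.1,-8.8,0],"angular":[0,0,0]}]' >/dev/null; python3 -c "
from h import *
rep()"
```

```text
t7.20 ang -19.9 r 56.0mm Frad(out on tool) -0.6 Ftan -1.1 Fz 5.1 [ 0.6323 -0.0274  0.0427]
```

```bash
python3 -m crank '[{"grip":1,"offset":[1,-3.1,0],"angular":[0,0,0]},{"grip":1,"offset":[1.9,-6.2,0],"angular":[0,0,0]},{"grip":1,"offset":[2.5,-9.4,0],"angular":[0,0,0]}]' >/dev/null; python3 -c "
from h import *
rep()"
```

```text
t7.50 ang -12.7 r 56.0mm Frad(out on tool) -1.2 Ftan -10.4 Fz 5.6 [ 0.6343 -0.0206  0.0427]
```

```bash
python3 -m crank '[{"grip":1,"offset":[0.5,-3.2,0],"angular":[0,0,0]},{"grip":1,"offset":[0.8,-6.5,0],"angular":[0,0,0]},{"grip":1,"offset":[0.9,-9.7,0],"angular":[0,0,0]}]' >/dev/null; python3 -c "
from h import *
rep()"
```

```text
t7.80 ang -3.6 r 56.2mm Frad(out on tool) -1.4 Ftan -10.1 Fz 4.7 [ 0.6358 -0.0118  0.0427]
```

Tight spot entered between -20° and -13°. Going on in finer steps.

```bash
python3 -m crank '[{"grip":1,"offset":[-0.1,-3.3,0],"angular":[0,0,0]}]' >/dev/null; python3 -c "
from h import *
rep()"
```

```text
t7.90 ang -0.0 r 56.3mm Frad(out on tool) -0.9 Ftan -4.8 Fz 3.7 [ 0.636  -0.0083  0.0427]
```

```bash
python3 -m crank '[{"grip":1,"offset":[-0.3,-3.2,0],"angular":[0,0,0]}]' >/dev/null; python3 -c "
from h import *
rep()"
```

```text
t8.00 ang 5.6 r 56.2mm Frad(out on tool) -1.4 Ftan -1.6 Fz 5.3 [ 0.6356 -0.0028  0.0427]
```

```bash
python3 -m crank '[{"grip":1,"offset":[-0.5,-3.2,0],"angular":[0,0,0]}]' >/dev/null; python3 -c "
from h import *
rep()"
```

```text
t8.10 ang 9.6 r 56.2mm Frad(out on tool) 0.1 Ftan -0.9 Fz 5.6 [0.6351 0.0011 0.0427]
```

```bash
python3 -m crank '[{"grip":1,"offset":[-0.7,-3.2,0],"angular":[0,0,0]}]' >/dev/null; python3 -c "
from h import *
rep()"
```

```text
t8.20 ang 13.2 r 56.2mm Frad(out on tool) -1.1 Ftan -0.5 Fz 5.3 [0.6344 0.0045 0.0427]
```

```bash
python3 -m crank '[{"grip":1,"offset":[-0.8,-3.1,0],"angular":[0,0,0]}]' >/dev/null; python3 -c "
from h import *
rep()"
```

```text
t8.30 ang 16.5 r 56.3mm Frad(out on tool) -1.2 Ftan -0.8 Fz 4.9 [0.6337 0.0077 0.0427]
```

```bash
python3 -m crank '[{"grip":1,"offset":[-1,-3.1,0],"angular":[0,0,0]}]' >/dev/null; python3 -c "
from h import *
rep()"
```

```text
t8.40 ang 19.9 r 56.3mm Frad(out on tool) -0.8 Ftan -0.5 Fz 5.7 [0.6327 0.0108 0.0427]
```

Exited near +3°. Sweeping back clockwise finely to get the profile from the other side.

```bash
python3 -m crank '[{"grip":1,"offset":[1,3.1,0],"angular":[0,0,0]},{"grip":1,"offset":[1.8,6.2,0],"angular":[0,0,0]},{"grip":1,"offset":[2.5,9.4,0],"angular":[0,0,0]},{"grip":1,"offset":[3,12.6,0],"angular":[0,0,0]}]' >/dev/null; python3 -c "
from h import *
rep()
a=6.6
for i in range(12): print(round(a,1),seg(a,a-2.5,1)[0]); a-=2.5"
```

```text
t8.80 ang 7.4 r 56.1mm Frad(out on tool) 0.3 Ftan 1.2 Fz 5.9 [ 0.6353 -0.001   0.0427]
6.6 (np.float64(0.2), np.float64(2.4))
4.1 (np.float64(0.1), np.float64(2.4))
1.6 (np.float64(0.0), np.float64(2.4))
-0.9 (np.float64(-0.1), np.float64(2.4))
-3.4 (np.float64(-0.2), np.float64(2.4))
-5.9 (np.float64(-0.3), np.float64(2.4))
-8.4 (np.float64(-0.4), np.float64(2.4))
-10.9 (np.float64(-0.5), np.float64(2.4))
-13.4 (np.float64(-0.6), np.float64(2.4))
-15.9 (np.float64(-0.7), np.float64(2.3))
-18.4 (np.float64(-0.8), np.float64(2.3))
-20.9 (np.float64(-0.9), np.float64(2.3))
```

```bash
python3 -m crank '[{"grip":1,"offset":[0.2,2.4,0],"angular":[0,0,0]}]' >/dev/null; python3 -c "
from h import *
rep()"
```

```text
t8.90 ang 4.9 r 56.1mm Frad(out on tool) 0.4 Ftan 2.0 Fz 7.0 [ 0.6356 -0.0035  0.0427]
```

```bash
python3 -m crank '[{"grip":1,"offset":[0.1,2.4,0],"angular":[0,0,0]}]' >/dev/null; python3 -c "
from h import *
rep()"
```

```text
t9.00 ang 3.4 r 55.9mm Frad(out on tool) -0.6 Ftan 6.3 Fz 7.6 [ 0.6355 -0.005   0.0427]
```

```bash
python3 -m crank '[{"grip":1,"offset":[0,2.4,0],"angular":[0,0,0]}]' >/dev/null; python3 -c "
from h import *
rep()"
```

```text
t9.10 ang 2.2 r 55.8mm Frad(out on tool) 0.8 Ftan 9.6 Fz 6.9 [ 0.6354 -0.0062  0.0427]
```

```bash
python3 -m crank '[{"grip":1,"offset":[-0.1,2.4,0],"angular":[0,0,0]}]' >/dev/null; python3 -c "
from h import *
rep()"
```

```text
t9.20 ang 0.6 r 55.7mm Frad(out on tool) 0.6 Ftan 9.8 Fz 6.6 [ 0.6353 -0.0077  0.0427]
```

```bash
python3 -m crank '[{"grip":1,"offset":[-0.2,2.4,0],"angular":[0,0,0]}]' >/dev/null; python3 -c "
from h import *
rep()"
```

```text
t9.30 ang -1.4 r 55.6mm Frad(out on tool) 0.6 Ftan 10.9 Fz 6.2 [ 0.6353 -0.0096  0.0427]
```

```bash
python3 -m crank '[{"grip":1,"offset":[-0.3,2.4,0],"angular":[0,0,0]}]' >/dev/null; python3 -c "
from h import *
rep()"
```

```text
t9.40 ang -3.6 r 55.6mm Frad(out on tool) 0.1 Ftan 11.3 Fz 5.2 [ 0.6352 -0.0118  0.0427]
```

```bash
python3 -m crank '[{"grip":1,"offset":[-0.4,2.4,0],"angular":[0,0,0]}]' >/dev/null; python3 -c "
from h import *
rep()"
```

```text
t9.50 ang -6.1 r 55.6mm Frad(out on tool) 0.1 Ftan 12.3 Fz 5.7 [ 0.635  -0.0142  0.0427]
```

```bash
python3 -m crank '[{"grip":1,"offset":[-0.5,2.4,0],"angular":[0,0,0]}]' >/dev/null; python3 -c "
from h import *
rep()"
```

```text
t9.60 ang -8.6 r 55.7mm Frad(out on tool) 0.7 Ftan 9.8 Fz 5.1 [ 0.6347 -0.0166  0.0427]
```

```bash
python3 -m crank '[{"grip":1,"offset":[-0.6,2.4,0],"angular":[0,0,0]}]' >/dev/null; python3 -c "
from h import *
rep()"
```

```text
t9.70 ang -11.2 r 55.7mm Frad(out on tool) 0.9 Ftan 9.6 Fz 5.5 [ 0.6343 -0.0191  0.0427]
```

```bash
python3 -m crank '[{"grip":1,"offset":[-0.7,2.3,0],"angular":[0,0,0]}]' >/dev/null; python3 -c "
from h import *
rep()"
```

```text
t9.80 ang -15.7 r 55.9mm Frad(out on tool) -0.1 Ftan 1.5 Fz 5.1 [ 0.6335 -0.0234  0.0427]
```

```bash
python3 -m crank '[{"grip":1,"offset":[-0.8,2.3,0],"angular":[0,0,0]}]' >/dev/null; python3 -c "
from h import *
rep()"
```

```text
t9.90 ang -19.3 r 55.9mm Frad(out on tool) -0.3 Ftan 1.6 Fz 4.7 [ 0.6324 -0.0268  0.0427]
```

```bash
python3 -m crank '[{"grip":1,"offset":[-0.9,2.3,0],"angular":[0,0,0]}]' >/dev/null; python3 -c "
from h import *
rep()"
```

```text
t10.00 ang -22.2 r 55.9mm Frad(out on tool) -0.3 Ftan 1.4 Fz 6.1 [ 0.6315 -0.0294  0.0427]
```

```bash
python3 -m crank '[{"grip":1,"offset":[0.9,-2.3,0],"angular":[0,0,0]}]' >/dev/null; python3 -c "
from h import *
rep()"
```

```text
t10.10 ang -20.8 r 55.9mm Frad(out on tool) -0.1 Ftan -1.8 Fz 6.4 [ 0.632  -0.0281  0.0427]
```

```bash
python3 -m crank '[{"grip":1,"offset":[0.8,-2.3,0],"angular":[0,0,0]}]' >/dev/null; python3 -c "
from h import *
rep()"
```

```text
t10.20 ang -18.1 r 55.9mm Frad(out on tool) -0.4 Ftan -0.7 Fz 5.7 [ 0.6329 -0.0257  0.0427]
```

```bash
python3 -m crank '[{"grip":1,"offset":[0.7,-2.3,0],"angular":[0,0,0]}]' >/dev/null; python3 -c "
from h import *
rep()"
```

```text
t10.30 ang -16.0 r 56.0mm Frad(out on tool) -0.9 Ftan -4.6 Fz 5.8 [ 0.6335 -0.0238  0.0427]
```

```bash
python3 -m crank '[{"grip":1,"offset":[0.6,-2.4,0],"angular":[0,0,0]}]' >/dev/null; python3 -c "
from h import *
rep()"
```

```text
t10.40 ang -14.7 r 56.0mm Frad(out on tool) 0.5 Ftan -8.3 Fz 6.4 [ 0.6338 -0.0225  0.0427]
```

```bash
python3 -m crank '[{"grip":1,"offset":[0.5,-2.4,0],"angular":[0,0,0]}]' >/dev/null; python3 -c "
from h import *
rep()"
```

```text
t10.50 ang -13.2 r 56.0mm Frad(out on tool) -0.7 Ftan -12.0 Fz 5.6 [ 0.6342 -0.0211  0.0427]
```

```bash
python3 -m crank '[{"grip":1,"offset":[0.4,-2.4,0],"angular":[0,0,0]}]' >/dev/null; python3 -c "
from h import *
rep()"
```

```text
t10.60 ang -11.2 r 56.1mm Frad(out on tool) -0.1 Ftan -10.7 Fz 5.4 [ 0.6347 -0.0192  0.0427]
```

```bash
python3 -m crank '[{"grip":1,"offset":[0.3,-2.4,0],"angular":[0,0,0]}]' >/dev/null; python3 -c "
from h import *
rep()"
```

```text
t10.70 ang -9.1 r 56.1mm Frad(out on tool) -0.8 Ftan -11.7 Fz 5.2 [ 0.6351 -0.0172  0.0427]
```

```bash
python3 -m crank '[{"grip":1,"offset":[0.2,-2.4,0],"angular":[0,0,0]}]' >/dev/null; python3 -c "
from h import *
rep()"
```

```text
t10.80 ang -6.8 r 56.2mm Frad(out on tool) -1.3 Ftan -12.1 Fz 6.0 [ 0.6355 -0.0149  0.0427]
```

```bash
python3 -m crank '[{"grip":1,"offset":[0.1,-2.4,0],"angular":[0,0,0]}]' >/dev/null; python3 -c "
from h import *
rep()"
```

```text
t10.90 ang -4.4 r 56.2mm Frad(out on tool) -1.1 Ftan -10.7 Fz 4.7 [ 0.6357 -0.0126  0.0427]
```

```bash
python3 -m crank '[{"grip":1,"offset":[0,-2.4,0],"angular":[0,0,0]}]' >/dev/null; python3 -c "
from h import *
rep()"
```

```text
t11.00 ang -2.0 r 56.3mm Frad(out on tool) -0.8 Ftan -10.4 Fz 5.0 [ 0.6359 -0.0103  0.0427]
```

```bash
python3 -m crank '[{"grip":1,"offset":[-0.1,-2.4,0],"angular":[0,0,0]}]' >/dev/null; python3 -c "
from h import *
rep()"
```

```text
t11.10 ang 1.6 r 56.2mm Frad(out on tool) -0.8 Ftan -1.8 Fz 5.4 [ 0.6359 -0.0067  0.0427]
```

```bash
python3 -m crank '[{"grip":1,"offset":[-0.2,-2.4,0],"angular":[0,0,0]}]' >/dev/null; python3 -c "
from h import *
rep()"
```

```text
t11.20 ang 6.0 r 56.2mm Frad(out on tool) -0.7 Ftan -0.6 Fz 5.6 [ 0.6356 -0.0025  0.0427]
```

```bash
python3 -m crank '[{"grip":1,"offset":[0.2,2.4,0],"angular":[0,0,0]},{"grip":1,"offset":[0.3,4.9,0],"angular":[0,0,0]},{"grip":1,"offset":[0.3,7.3,0],"angular":[0,0,0]},{"grip":1,"offset":[0.3,9.8,0],"angular":[0,0,0]},{"grip":1,"offset":[0.1,12.2,0],"angular":[0,0,0]},{"grip":1,"offset":[-0.2,14.7,0],"angular":[0,0,0]},{"grip":1,"offset":[-0.2,14.7,0],"angular":[0,0,0]},{"grip":1,"offset":[-0.2,14.7,0],"angular":[0,0,0]}]' >/dev/null; python3 -c "
from h import *
rep()"
```

```text
t12.00 ang -5.1 r 55.8mm Frad(out on tool) 0.2 Ftan 7.7 Fz 7.6 [ 0.6353 -0.0132  0.0427]
```

```bash
python3 -m crank '[{"grip":1,"offset":[-0.2,1.4,0],"angular":[0,0,0]},{"grip":1,"offset":[-0.2,1.4,0],"angular":[0,0,0]},{"grip":1,"offset":[-0.2,1.4,0],"angular":[0,0,0]}]' >/dev/null; python3 -c "
from h import *
rep()"
```

```text
t12.30 ang -6.1 r 55.8mm Frad(out on tool) 0.4 Ftan 8.4 Fz 6.3 [ 0.6352 -0.0142  0.0427]
```

```bash
python3 -m crank '[{"grip":1,"offset":[0.2,-1.5,0],"angular":[0,0,0]},{"grip":1,"offset":[0.3,-2.8,0],"angular":[0,0,0]},{"grip":1,"offset":[0.3,-2.8,0],"angular":[0,0,0]}]' >/dev/null; python3 -c "
from h import *
rep()"
```

```text
t12.60 ang -5.6 r 56.0mm Frad(out on tool) 0.5 Ftan 2.1 Fz 5.6 [ 0.6354 -0.0137  0.0427]
```

```bash
python3 -m crank '[{"grip":0.5,"offset":[0,-0.6,0],"angular":[0,0,0]},{"grip":0.4,"offset":[0,-0.6,0],"angular":[0,0,0]},{"grip":0.4,"offset":[0,-0.6,0],"angular":[0,0,0]},{"grip":0.3,"offset":[0,-0.6,0],"angular":[0,0,0]},{"grip":0.3,"offset":[0,-0.6,0],"angular":[0,0,0]}]' ; python3 - <<'E'
from h import *
rep()
d=vision.snapshot("wrist"); cv2.imwrite("pics/wrist4.png",d["pixels"][:,:,::-1])
print(ray(d,320,240,.074))
for a in(-3,-6.5,-10): print(a,proj(d,[*(C+.056*np.array([np.cos(np.radians(a)),np.sin(np.radians(a))])),.074]))
E
```

```text
t: 13.1
tcp_pos: [0.6344, -0.0144, 0.0411]
tool_rot: [1.0, -0.0, -0.0, -0.0]
force: [0.2, 0.3, -0.8]
finger_gap: 0.704
t13.10 ang -6.4 r 55.0mm Frad(out on tool) 0.1 Ftan 0.3 Fz -0.8 [ 0.6344 -0.0144  0.0411]
[ 0.67594952 -0.01476708  0.074     ]
-3 [310.06406629 349.33031778]
-6.5 [319.73883364 350.01617268]
-10 [329.32997823 351.20942451]
```

View pics/wrist4.png

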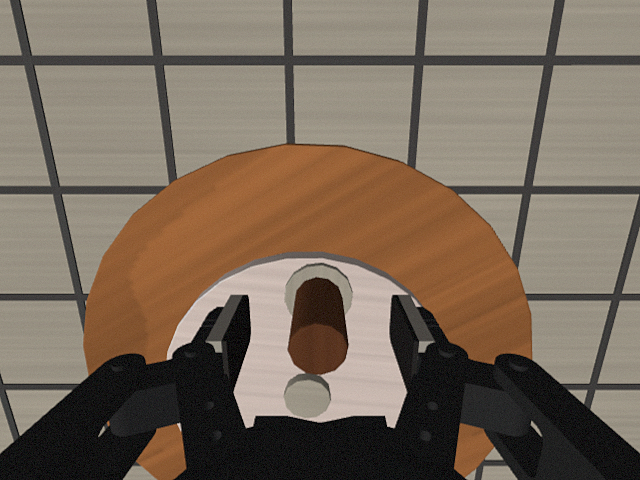

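Knob (318,348) is free between the open pads, at about -6°, the middle of the drag zone. Now lifting and moving to the rook.

```bash
python3 -m crank '[{"grip":0.2,"offset":[0,0,30],"angular":[0,0,0]}]' --help 2>/dev/null | head -0; python3 -m crank '[{"grip":0.2,"offset":[0,0,-20],"angular":[0,0,0]},{"grip":0,"offset":[0,0,-60],"angular":[0,0,0]},{"grip":0,"offset":[0,0,-100],"angular":[0,0,0]},{"grip":0,"offset":[-14,38,-130],"angular":[0,0,0]},{"grip":0,"offset":[-30,80,-130],"angular":[0,0,0]},{"grip":0,"offset":[-46,122,-130],"angular":[0,0,0]},{"grip":0,"offset":[-62,164,-130],"angular":[0,0,0]},{"grip":0,"offset":[-78,206,-130],"angular":[0,0,0]},{"grip":0,"offset":[-94,248,-130],"angular":[0,0,0]},{"grip":0,"offset":[-105,275,-130],"angular":[0,0,0]}]'
```

```text
t: 14.15
tcp_pos: [0.5283, -0.2924, 0.1714]
tool_rot: [1.0, -0.001, 0.0, 0.001]
force: [1.2, 0.2, -0.8]
finger_gap: 1.002
```

The stray first call (a slip of mine, with an invalid FORCE argument) was refused: the clock and z show it didn't run. Looking at the rook and re-checking the knob.

```bash
python3 - <<'E'
from h import *
d=vision.snapshot("wrist"); cv2.imwrite("pics/wrist5.png",d["pixels"][:,:,::-1]); rep()
print(proj(d,[.5295,-.2955,.076]),proj(d,[.5295,-.2955,.013]))
d=vision.snapshot("top"); save(d,"pics/t5.png",312,242,100)
E
```

```text
t14.20 ang -100.3 r 292.8mm Frad(out on tool) 2.3 Ftan -0.2 Fz 0.2 [ 0.5273 -0.2963  0.1714]
[323.64056801 240.99183966] [322.79730508 219.13659971]
```

View pics/wrist5.png

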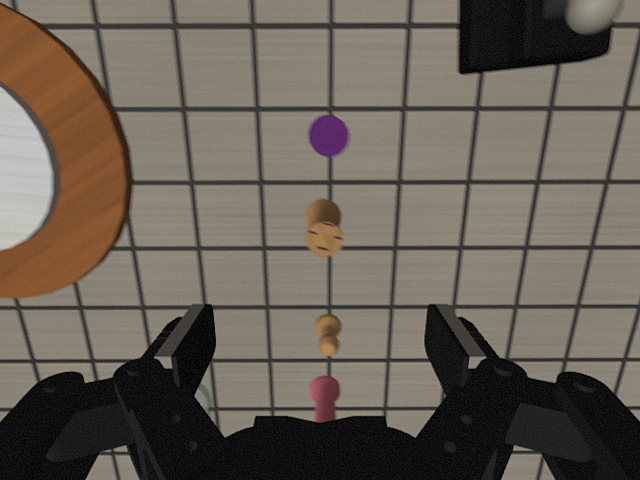

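View pics/t5.png

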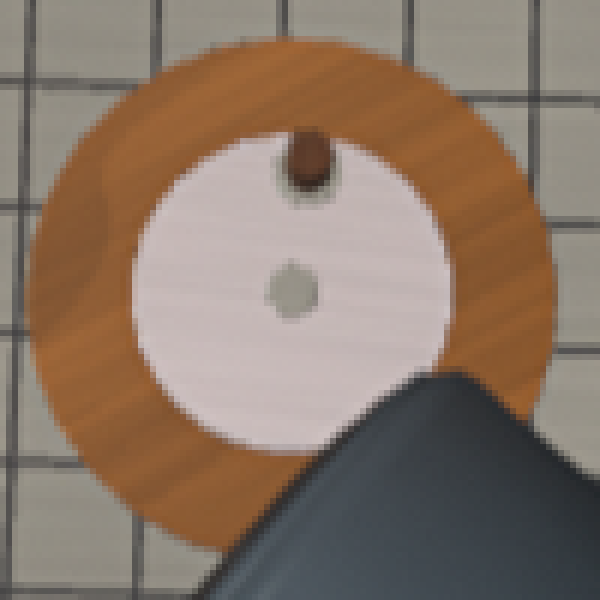

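Wrist view: rook head at (324,238) and foot at (324,214), centred between the jaws; purple rook at (328,135), pawn at (328,335). Top view: knob unchanged at the top of the disc.

```bash
python3 -m crank '[{"grip":0,"offset":[2,0,30],"angular":[0,0,0]},{"grip":0,"offset":[2,0,60],"angular":[0,0,0]},{"grip":0,"offset":[2,0,70],"angular":[0,0,0]},{"grip":0,"offset":[2,0,70],"angular":[0,0,0]},{"grip":0,"offset":[2,0,70],"angular":[0,0,0]}]'
python3 - <<'E'
from h import *
d=vision.snapshot("wrist"); cv2.imwrite("pics/wrist6.png",d["pixels"][:,:,::-1]); rep()
print(proj(d,[.531,-.296,.076]),proj(d,[.531,-.296,.013]))
E
```

```text
t: 14.75
tcp_pos: [0.5323, -0.2892, 0.102]
tool_rot: [1.0, 0.0, 0.0, 0.0]
force: [-0.4, -0.4, 0.0]
finger_gap: 1.0
t14.80 ang -99.5 r 285.1mm Frad(out on tool) 0.7 Ftan -0.4 Fz -0.1 [ 0.5325 -0.2895  0.1026]
[332.61653865 286.07228343] [329.3773959  247.30263279]
```

View pics/wrist6.png

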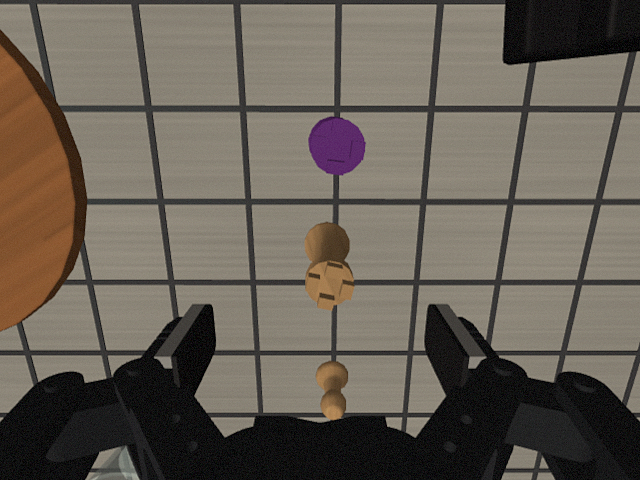

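Head at (329,285): rook ≈ (0.531, -0.295). Descend and grip lightly.

```bash
python3 -m crank '[{"grip":0,"offset":[-1.2,5.5,10],"angular":[0,0,0]},{"grip":0,"offset":[-1.2,5.5,40],"angular":[0,0,0]},{"grip":0,"offset":[-1.2,5.5,70],"angular":[0,0,0]},{"grip":0.2,"offset":[-1.2,5.5,83],"angular":[0,0,0]},{"grip":0.5,"offset":[-1.2,5.5,83],"angular":[0,0,0]},{"grip":0.5,"offset":[-1.2,5.5,83],"angular":[0,0,0]},{"grip":0.5,"offset":[-1.2,5.5,83],"angular":[0,0,0]}]' 25
python3 - <<'E'
from h import *
d=vision.snapshot("wrist"); cv2.imwrite("pics/wrist7.png",d["pixels"][:,:,::-1]); rep()
E
```

```text
t: 15.5
tcp_pos: [0.5313, -0.2957, 0.0198]
tool_rot: [1.0, 0.0, 0.001, 0.001]
force: [-0.1, -0.1, 0.0]
finger_gap: 0.501
t15.55 ang -99.6 r 291.4mm Frad(out on tool) 0.3 Ftan 0.2 Fz -0.0 [ 0.5313 -0.2956  0.0198]
```

View pics/wrist7.png

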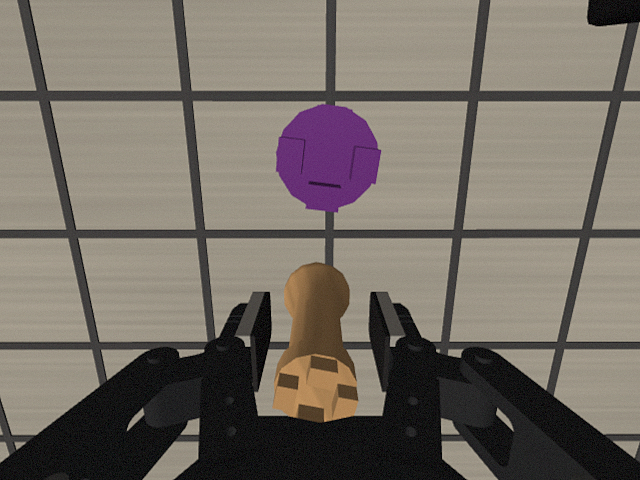

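```bash
python3 -m crank '[{"grip":0.6,"offset":[0,-0.7,0],"angular":[0,0,0]},{"grip":0.8,"offset":[0,-0.7,0],"angular":[0,0,0]},{"grip":1,"offset":[0,-0.7,0],"angular":[0,0,0]},{"grip":1,"offset":[0,-0.7,0],"angular":[0,0,0]},{"grip":1,"offset":[0,-0.7,0],"angular":[0,0,0]},{"grip":1,"offset":[0,-0.7,0],"angular":[0,0,0]}]' 25
python3 -c "
from h import *
rep(); d=vision.snapshot('side'); save(d,'pics/s8.png',365,330,100)"
```

```text
t: 16.15
tcp_pos: [0.5307, -0.2943, 0.0192]
tool_rot: [1.0, 0.0, 0.0, 0.0]
force: [-0.9, 0.3, 5.7]
finger_gap: 0.256
t16.15 ang -99.7 r 290.1mm Frad(out on tool) -0.2 Ftan -0.9 Fz 5.7 [ 0.5307 -0.2943  0.0192]
```

```bash
python3 -m crank '[{"grip":1,"offset":[0,0,-10],"angular":[0,0,0]},{"grip":1,"offset":[0,0,-35],"angular":[0,0,0]},{"grip":1,"offset":[0,0,-70],"angular":[0,0,0]},{"grip":1,"offset":[0,0,-110],"angular":[0,0,0]},{"grip":1,"offset":[0,0,-125],"angular":[0,0,0]},{"grip":1,"offset":[0,0,-125],"angular":[0,0,0]},{"grip":1,"offset":[0,0,-125],"angular":[0,0,0]}]'
python3 - <<'E'
from h import *
rep()
for n in("wrist","side"):
    d=vision.snapshot(n); cv2.imwrite(f"pics/{n}9.png",d["pixels"][:,:,::-1])
E
```

```text
t: 16.9
tcp_pos: [0.5298, -0.2938, 0.1431]
tool_rot: [1.0, 0.0, -0.0, -0.0]
force: [-0.6, -0.6, -1.5]
finger_gap: 0.252
t16.90 ang -99.9 r 289.8mm Frad(out on tool) 0.7 Ftan -0.5 Fz -1.5 [ 0.5298 -0.2938  0.1431]
```

View pics/wrist9.png

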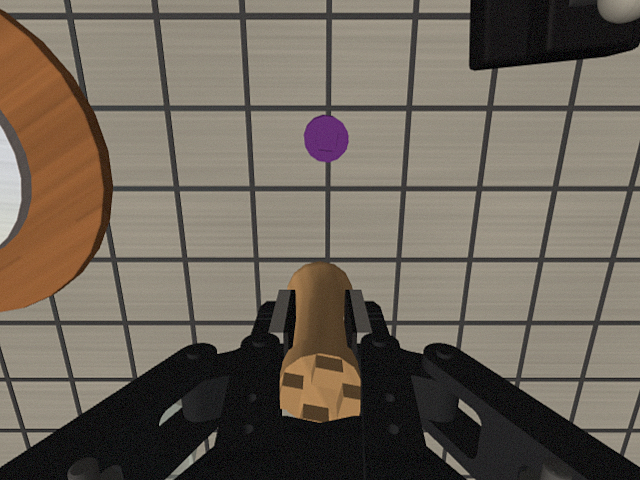

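View pics/side9.png

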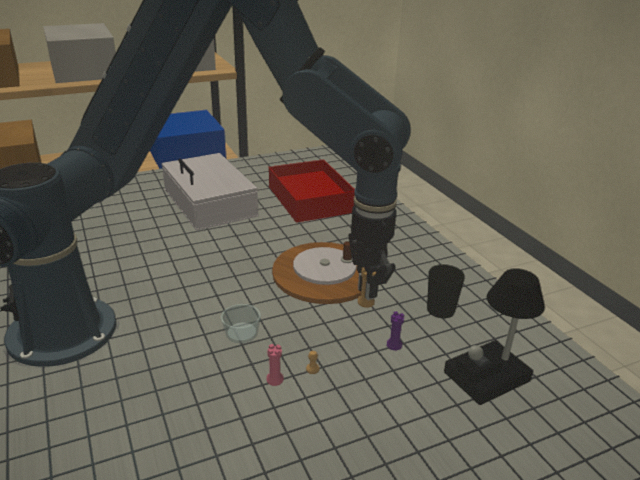

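Rook is held upright and centred between the jaws (321,388); the pawn and look-alikes are untouched. Working out its offset from the TCP and the placing shift.

```bash
python3 - <<'E'
from h import *
s=manip.sense(); p=s['tcp_pos']; print(p)
d=vision.snapshot("wrist")
print("pred head",proj(d,[p[0],p[1],p[2]+.0568]), "5mm x:",proj(d,[p[0]+.005,p[1],p[2]+.0568]), "foot",proj(d,[p[0],p[1],p[2]-.0192]))
save(d,"pics/w10.png",321,360,130,5)
a=np.radians(-6.2); T=C+.099*np.array([np.cos(a),np.sin(a)]); print(T,(T-p[:2])*[1000,-1000])
E
```

```text
[ 0.52923966 -0.29334666  0.14173816]
pred head [318.64943412 401.71395069] 5mm x: [318.61684    387.37190202] foot [319.41758602 289.40538302]
[ 0.67812095 -0.01899194] [ 148.88128587 -274.35472413]
```

View pics/w10.png

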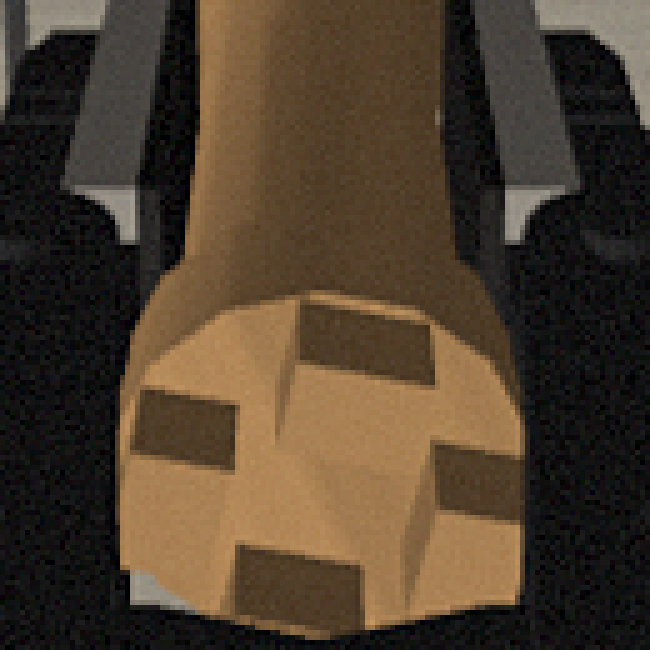

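```bash
python3 -m crank '[{"grip":1,"offset":[10,-20,0],"angular":[0,0,0]},{"grip":1,"offset":[28,-52,0],"angular":[0,0,0]},{"grip":1,"offset":[48,-88,0],"angular":[0,0,0]},{"grip":1,"offset":[68,-125,0],"angular":[0,0,0]},{"grip":1,"offset":[88,-162,0],"angular":[0,0,0]},{"grip":1,"offset":[108,-199,0],"angular":[0,0,0]},{"grip":1,"offset":[126,-233,0],"angular":[0,0,0]},{"grip":1,"offset":[140,-260,0],"angular":[0,0,0]},{"grip":1,"offset":[148,-274,0],"angular":[0,0,0]},{"grip":1,"offset":[148,-274,0],"angular":[0,0,0]}]'
python3 -m crank '[{"grip":1,"offset":[0,0,30],"angular":[0,0,0]},{"grip":1,"offset":[0,0,60],"angular":[0,0,0]},{"grip":1,"offset":[0,0,80],"angular":[0,0,0]},{"grip":1,"offset":[0,0,90],"angular":[0,0,0]},{"grip":1,"offset":[0,0,90],"angular":[0,0,0]},{"grip":1,"offset":[0,0,90],"angular":[0,0,0]}]'
python3 - <<'E'
from h import *
rep()
for n in("wrist","side","top"):
    d=vision.snapshot(n)
    if n=="wrist": cv2.imwrite("pics/wrist11.png",d["pixels"][:,:,::-1])
    elif n=="side": save(d,"pics/s11.png",345,250,120,5)
    else: save(d,"pics/t11.png",312,242,100)
E
```

```text
t: 18.05
tcp_pos: [0.6783, -0.0182, 0.1419]
tool_rot: [1.0, 0.002, -0.001, -0.0]
force: [-0.4, 0.3, -1.0]
finger_gap: 0.253
t: 18.65
tcp_pos: [0.6786, -0.0212, 0.0539]
tool_rot: [1.0, -0.0, 0.0, 0.0]
force: [0.3, 0.1, -0.4]
finger_gap: 0.248
t18.65 ang -7.4 r 99.8mm Frad(out on tool) 0.3 Ftan 0.1 Fz -0.4 [ 0.6786 -0.0212  0.0539]
```

View pics/s11.png

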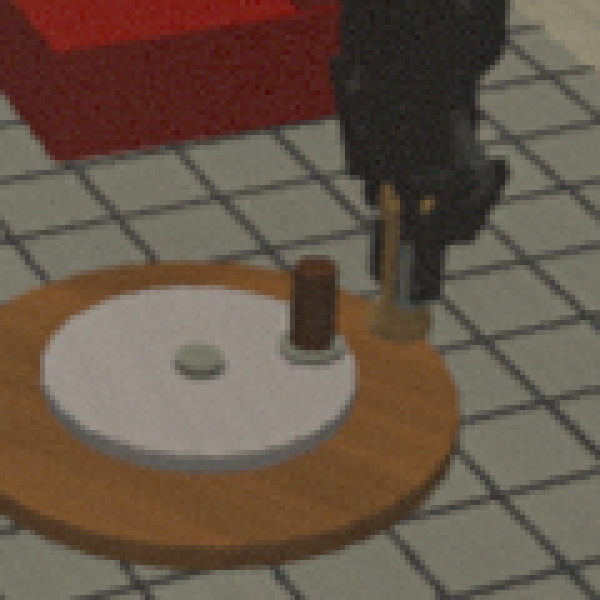

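View pics/wrist11.png

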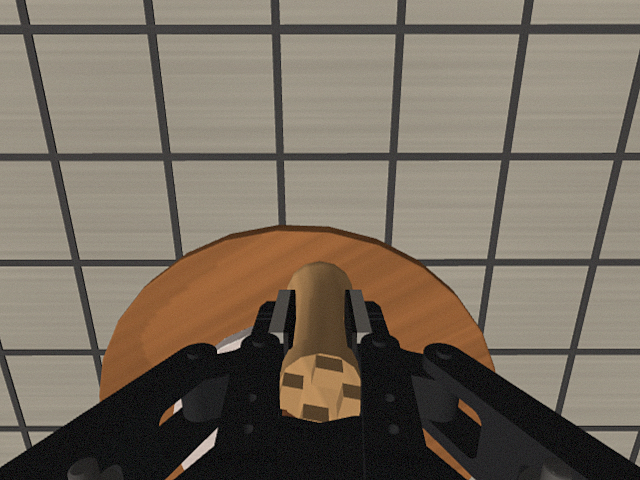

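Rook hangs upright over the ledge, outward of the knob. Lowering.

```bash
python3 -m crank '[{"grip":1,"offset":[-0.5,-1,8],"angular":[0,0,0]},{"grip":1,"offset":[-0.5,-1,14],"angular":[0,0,0]},{"grip":1,"offset":[-0.5,-1,16],"angular":[0,0,0]},{"grip":1,"offset":[-0.5,-1,17],"angular":[0,0,0]},{"grip":1,"offset":[-0.5,-1,17],"angular":[0,0,0]}]'
```

```text
t: 19.3
tcp_pos: [0.6776, -0.019, 0.036]
tool_rot: [1.0, 0.0, -0.0, -0.0]
force: [-1.0, -0.1, -1.0]
finger_gap: 0.252
```

```bash
python3 -m crank '[{"grip":1,"offset":[0,0,1.5],"angular":[0,0,0]},{"grip":1,"offset":[0,0,2.5],"angular":[0,0,0]},{"grip":1,"offset":[0,0,2.5],"angular":[0,0,0]}]'
```

```text
t: 19.6
tcp_pos: [0.6777, -0.0191, 0.0337]
tool_rot: [1.0, 0.0, -0.0, -0.0]
force: [0.1, 0.4, -1.0]
finger_gap: 0.251
```

```bash
python3 -m crank '[{"grip":1,"offset":[0,0,0.7],"angular":[0,0,0]},{"grip":1,"offset":[0,0,1.2],"angular":[0,0,0]},{"grip":1,"offset":[0,0,1.2],"angular":[0,0,0]}]'
```

```text
t: 19.9
tcp_pos: [0.6782, -0.0191, 0.0333]
tool_rot: [1.0, 0.0, 0.0, 0.0]
force: [-0.9, 0.7, 3.7]
finger_gap: 0.25
```

Contact (Fz 3.7 N). Checking before I open.

```bash
python3 -m crank '[{"grip":0.65,"offset":[0,0,0],"angular":[0,0,0]},{"grip":0.6,"offset":[0,0,0],"angular":[0,0,0]},{"grip":0.5,"offset":[0,0,0],"angular":[0,0,0]},{"grip":0.4,"offset":[0,0,0],"angular":[0,0,0]},{"grip":0.4,"offset":[0,0,0],"angular":[0,0,0]}]'
python3 - <<'E'
from h import *
rep()
d=vision.snapshot("wrist"); cv2.imwrite("pics/wrist12.png",d["pixels"][:,:,::-1])
d=vision.snapshot("side"); save(d,"pics/s12.png",345,250,120,5)
E
```

```text
t: 20.4
tcp_pos: [0.6777, -0.0191, 0.0324]
tool_rot: [1.0, -0.0, -0.0, -0.0]
force: [-0.4, 0.2, -0.4]
finger_gap: 0.596
t20.40 ang -6.3 r 98.6mm Frad(out on tool) -0.4 Ftan 0.2 Fz -0.4 [ 0.6777 -0.0191  0.0324]
```

View pics/s12.png

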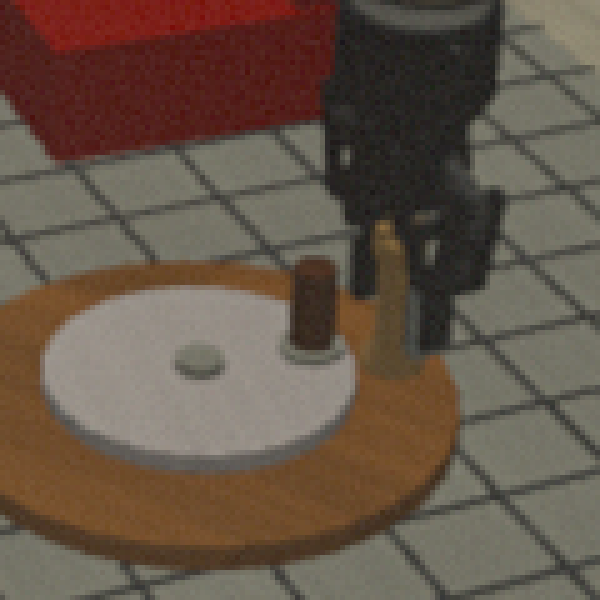

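View pics/wrist12.png

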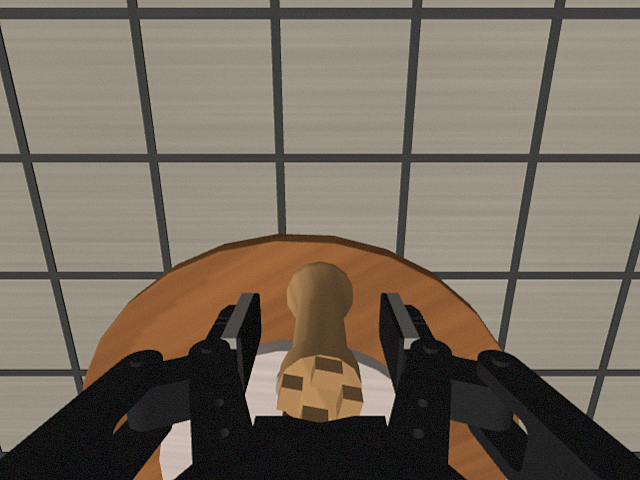

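Rook stands released on the ledge, outward of the knob (crop foot 395,370). Retreating straight up.

```bash
python3 -m crank '[{"grip":0.2,"offset":[0,0,0],"angular":[0,0,0]},{"grip":0.1,"offset":[0,0,-5],"angular":[0,0,0]},{"grip":0,"offset":[0,0,-30],"angular":[0,0,0]},{"grip":0,"offset":[0,0,-60],"angular":[0,0,0]},{"grip":0,"offset":[0,0,-100],"angular":[0,0,0]},{"grip":0,"offset":[0,0,-140],"angular":[0,0,0]},{"grip":0,"offset":[-40,0,-170],"angular":[0,0,0]},{"grip":0,"offset":[-80,0,-170],"angular":[0,0,0]},{"grip":0,"offset":[-120,0,-170],"angular":[0,0,0]},{"grip":0,"offset":[-120,0,-170],"angular":[0,0,0]}]'
python3 - <<'E'
from h import *
rep()
for n in("wrist","side","top"):
    d=vision.snapshot(n)
    print(n,"knob pred -6.2",proj(d,[*(C+.056*np.array([np.cos(-.108),np.sin(-.108)])),.074]),"rook head/foot pred",proj(d,[.6777,-.0191,.09]),proj(d,[.6777,-.0191,.014]))
    if n=="wrist": cv2.imwrite("pics/wrist13.png",d["pixels"][:,:,::-1])
    elif n=="side": cv2.imwrite("pics/side13.png",d["pixels"][:,:,::-1]); save(d,"pics/s13.png",345,265,120,5)
    else: save(d,"pics/t13.png",312,222,100)
E
```

```text
t: 21.5
tcp_pos: [0.55, -0.0176, 0.2023]
tool_rot: [1.0, -0.0, -0.005, -0.001]
force: [0.8, 0.7, 0.6]
finger_gap: 1.004
t21.50 ang -162.6 r 31.1mm Frad(out on tool) -1.0 Ftan -0.5 Fz 0.6 [ 0.55   -0.0176  0.2023]
wrist knob pred -6.2 [315.02692487 112.21454334] rook head/foot pred [321.89727975  40.04080677] [321.54678604  60.49121969]
side knob pred -6.2 [347.92437237 243.64926494] rook head/foot pred [365.30686594 235.27818182] [363.25204336 262.65401756]
top knob pred -6.2 [313.39835488 217.4019183 ] rook head/foot pred [315.75459344 200.66410346] [315.17277189 207.06771103]
```

View pics/wrist13.png

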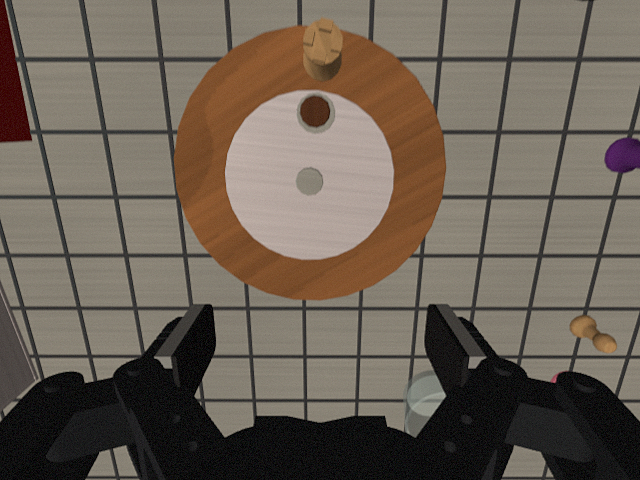

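View pics/side13.png

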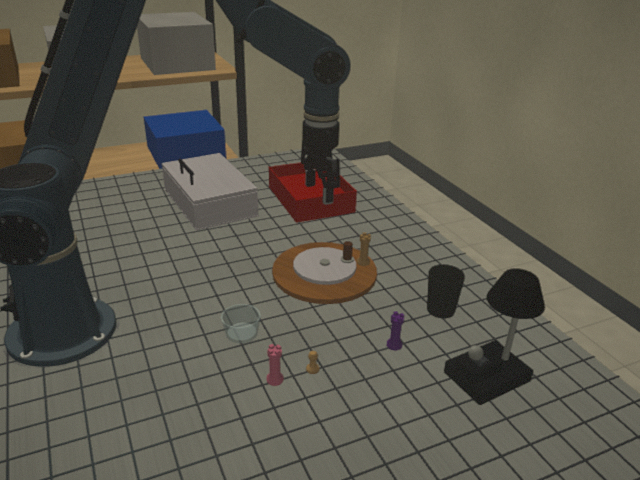

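View pics/s13.png

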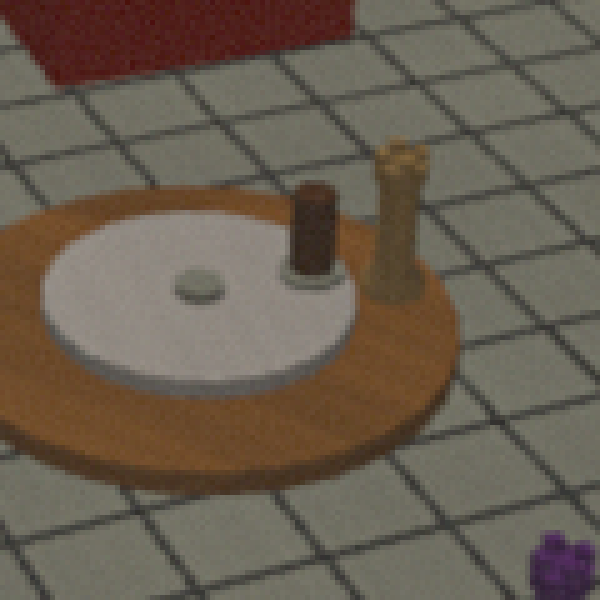

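View pics/t13.png

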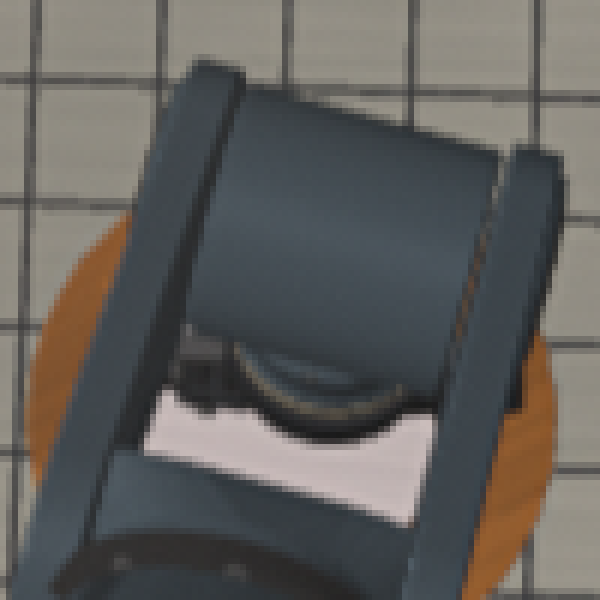

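Checks agree. In the wrist view the knob is at (315,111) against a prediction of (315,112), and the rook head is at (323,43) against (322,40). In the side view the rook is upright on the ledge in line with the knob, and everything else is in place. Handing in.

```bash
python3 -m crank '[{"grip":0,"offset":[0,0,0],"angular":[0,0,0]},{"grip":0,"offset":[0,0,0],"angular":[0,0,0]},{"grip":0,"offset":[0,0,0],"angular":[0,0,0]}]'; python3 -c "
from station import manip
print(manip.sign_off())"
```

```text
t: 21.95
tcp_pos: [0.5587, -0.0192, 0.2024]
tool_rot: [1.0, 0.0, 0.0, 0.0]
force: [-0.1, -0.6, 0.4]
finger_gap: 0.999
the job is handed in; nothing more can be done
None
```

The turntable is stopped with its knob at about the middle of the tight spot, and the rook stands upright on the ledge straight outward from it. I handed in after about 22 s of the 70 s allowed; no verdict is reported.

**Finding the spot:** I held the knob and turned the disc anticlockwise at about 0.6 rad/s. Away from the spot the drag was about 1 N, and in it the drag was 10 to 12 N. The most radial load I read was 3 N, about 1 mm of strain on the pin against its 6 mm limit. Fine passes both ways put the middle at a world angle of about -6.5°. I let go with the knob at about -6°, roughly 0.5 mm of travel away.

**Placing the rook:** I set it down about 98.6 mm from the axis on the line through the knob, felt 3.7 N of contact, let go and rose clear.

**Last checks:**
- **Positions:** The wrist and side pictures matched the predicted knob and rook positions to about 2 mm.
- **Rook:** It looked upright in the side picture.
- **Everything else:** It looked unmoved to the eye; I did not measure it.
- **Top camera:** The arm blocked its last view, so it could not confirm anything.
- **Tilt while held:** One wrist estimate of the rook in the grip disagreed by 4 to 6 mm (a possible slight tilt). It was gone once the rook stood on the ledge.

**A slip:** I sent one stray move command with an invalid force argument. The clock and the arm's position show it did not run.

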